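# Wedge a heat exchanger tight in its bench cradle

## Robot

A 6-joint arm with a two-finger parallel gripper is mounted at the origin on the work surface. World frame = base frame: x ahead of the robot, y to its left, z up, the work surface at z = 0. Lengths are in m, angles in rad, forces in N, time in s.
With the tool pointing down it reaches from about 0.3 to 0.775 m from the base axis. Payload 14.6 kg.
Tool frame: the origin (TCP) lies at the very end of the fingers, on their centre line; the grasp point (between the pads) lies 19 mm behind it; z points along the fingers, y is the line along which they close (so a half turn about z gives the same grasp; the last joint's range is limited). The gripper opens to 94 mm and grips with 3 to 60 N. Pads are 16 mm wide; open, the fingers measure 119 mm over their backs; the gripper's body (75 mm by 177 mm) begins 78 mm behind the grasp point.
Start: joints at [-1.275, 0.3, 1.521, -0, 1.321, -0.067], TCP at [0.195, -0.514, 0.176] pointing down, gripper open.
Joint ranges: [-3.03, 3.03], [-0.79, 2.21], [0.23, 2.52], [-1.04, 4.18], [0, 3.07], [-2.55, 2.55]. Speed limits (rad/s): [2.22, 2.22, 2.57, 3.14, 3.14, 3.14].

## Interface

Orientations are given as [roll, pitch, yaw] about the fixed x, y, z axes, in that order (R = Rz(yaw) Ry(pitch) Rx(roll)).
In Python, from station import ctrl gives the robot as it stands.
- The arm moves only by the tool carry_out, never from a script. Its argument "motion" is text: rows parted by semicolons, each of 7 numbers parted by spaces: the shift along the world's x, y, z in m, then the turn, a rotation vector about the world's x, y, z in degrees, then the closure in counts, from 0 (fully open) to 255 (shut). In form: dx dy dz wx wy wz hand; .... A call has 1 to 20 rows; each row shifts and turns the commanded pose from where the row before left it; what a row does not reach is not made up. A row lasts 1/12 s, in which the tool goes at most 41.7 mm and 7.16 degrees, less where a joint would pass 70% of its speed; a pose out of reach is approached as far as the arm can. A call is refused whole if a number of a shift passes 0.0417 or a number of a turn 7.16, either way. A call with a gripper value outside its range is refused whole. The fingers move at their own pace and stop on an object; "grip_force" is the grip in N (left out, the last holds). Time passes only in rows, so rows that do not move let the fingers close. It gives the time, the measured TCP pose, the force, the opening and the grip force at its end, in the units of the state.
- ctrl.get_obs(): the state, without advancing time (a new reading comes with each control period).
- ctrl.camera(name): name is "scene" or "top"; returns a dict with "pixels" (420x560x3 uint8, red, green, blue), "range_z" (420x560 float32, m along the optical axis (not along the pixel's ray), 0 where there is no reading), "K" (3x3 intrinsics, pixels), "dist" ([k1, k2, p1, p2, k3] as OpenCV has them; the pictures are not rectified), "position" and "attitude" of the camera in the world. Camera axes: x right, y up, looking along -z (the intrinsics and any distortion apply to the point x, -y, -z); pixel columns grow to the right and rows downward; lengths in m; the calibration is good to about 2 mm. A picture is of the moment at which its call begins.
- ctrl.hand_in(): hands the job in; it is judged then, once.
The state is a dict: "time_s": time; "qpos": joint angles; "joint_vel": joint speeds; "tau": joint torques, N m; "ee_pos": TCP position; "eef_rot": TCP orientation; "force": force on the tool from outside, world axes, zero at the start; "moment": the same for the moment, N m; "grip_width": finger opening in m; "grip_force": force on a finger pad.
Only numpy, scipy, OpenCV 4.12 (cv2) and the standard library are available. Lean on these libraries where they do the work, as an engineer would, in place of code of your own. Each camera call takes 0.05 s, during which the arm holds its last target. There are 200 camera calls.

## Task

Clamp the plate heat exchanger in its cradle so that its unions can be unscrewed: set the wooden wedge by hand, thin end first, into the open end of the slot between exchanger and tapered cheek and let go of it, then drive it with light, separate taps of the soft-faced mallet until it goes no further and holds the exchanger tight and flush against the fence. Do not hit so hard that the cheek is forced back on its bolts, leave the other things alone, and lay the mallet on the bench, off the cradle, when done.

Things in the scene. Friction and masses are not known exactly. Their poses are not given: they have to be found in the camera images.
- cradle: Fixed wedge cradle: plywood board 170 (x) x 340 (y) mm, 15 mm thick, carrying a fence on its -x side, an end stop at its +y end and a tapered hardwood cheek on its +x side. Origin: centre of its underside. The slot between the exchanger and the cheek is open at its -y end; the wedge goes in along the cradle's +y. The board reaches 135 mm out in front of the mouth.
- slot_mouth (a point): Middle of the slot's open end on the board's top: cradle x 24.3, y -35, z 15 mm; the slot is nominally 20.6 mm wide there with the exchanger on the fence. Cheek: 26 mm high, y -35 to 113 mm; inner face at x 34.6 mm at the mouth, 1 mm nearer to the fence per 8 mm of +y. It is bolted through slotted holes, stands up to 3 mm nearer or farther (not told), and slips if driven hard.
- fence_face (a point): Middle of the fence's inner face, 15 mm above the board: cradle x -60, y 60, z 30 mm. The fence runs from y -35 to 155 mm and is 30 mm high above the board. The end stop's inner face is at y 155 mm. Fixed to the cradle.
- exchanger: Plate heat exchanger, loose, 0.9 kg: stainless block 74 (x) x 190 (y) x 45 (z) mm, four port stubs up to 67 mm. Origin: centre of its underside; axes like the cradle's. Starts 2 to 3 mm off the fence, near the end stop; the wedge must push it over (3 to 4 N sideways moves it). Flush on the fence its centre is at cradle x -23 mm.
- wedge: Loose hardwood wedge, 80 g, 130 long (own y, thin end +y), 40 mm high, on its long edge. Origin: centre of its underside. Straight face at own x -9 mm, to lie along the exchanger; the +x face tapers 1 in 8 like the cheek. Thickness 10 mm at the tip, 18 middle, 26 butt. It jams within a few mm, nominally 87 mm in past the mouth, up to 26 more or less. Taps felt as 6 to 10 N seat it; it then stays.
- wedge_tip (a point): Middle of the wedge's thin end, 65 mm from its origin along own +y, 20 mm above its underside.
- wedge_butt (a point): Middle of the wedge's thick end, the face to be tapped, 65 mm from its origin along own -y, 20 mm above its underside; 26 mm wide, 40 mm high.
- mallet: Loose soft-faced mallet, 0.42 kg, lying flat. Origin: under the head's centre, at the underside. Head: cylinder 36 across, 90 mm long along own y, axis 18 mm up, white faces. Handle: 24 wide, 26 mm high, axis 18 mm up, towards own -x to 250 mm, flared end 36 mm across. Balance: 24 mm from the head's axis. Tap at 30 to 40 mm/s: blows over 30 N (some 12 N felt at the wrist) are too hard.
- mallet_grip (a point): Point on the mallet's handle axis, 50 mm from the head's axis (own x -50 mm, 18 mm above the underside), to be gripped across the handle (along own y) from above, close to the balance.
- pump: Circulator pump, black motor on a grey body, 150 mm long and 120 mm high; a bystander, to be left alone. Origin: centre of its underside.
- gas_valve: Aluminium gas valve block 75 x 50 x 50 mm with brass ends; a bystander, to be left alone. Origin: centre of its underside.
- union_nut: Brass union nut, 38 mm across, 18 mm high; a bystander, to be left alone. Origin: centre of its underside.
- o_ring_tin: Round flat tin, 68 mm across, 28 mm high; a bystander, to be left alone. Origin: centre of its underside.
- wrench: Steel wrench lying flat; a bystander, to be left alone. Origin: centre of its underside.
- screwdriver: Screwdriver lying flat; a bystander, to be left alone. Origin: centre of its underside.
- leak_spray: Upright spray can, 53 mm across, 170 mm high; a bystander, to be left alone. Origin: centre of its underside.

How it is judged:
On the way, in this order (a step that is already met when the one before it is completed fails the run):
1. the wedge stands on the board with its thin end in the slot, let go of by the fingers (y of wedge_tip in the frame of cradle above -0.025 m and x of wedge_tip in the frame of cradle between 0.005 and 0.04 m and z of wedge in the frame of cradle below 0.019 m and contact force between the fingers and wedge below 0.1 N), for 0.2 s.
2. the mallet's tap lands on the wedge (contact force between mallet and wedge above 2 N and contact force between the fingers and wedge below 0.1 N).
3. the mallet is drawn back clear of the wedge (contact force between mallet and wedge below 0.1 N), for 0.1 s.
4. a further tap lands and finds the wedge tight between cheek and exchanger (contact force between mallet and wedge above 4 N and contact force between wedge and exchanger above 6 N and x of exchanger in the frame of cradle below -0.022 m).
At the end, for the whole second after the job is handed in: Wedge on the board, tip 50 mm or more inside the slot, pressing the exchanger with over 6 N by itself; exchanger flat and flush on the fence (within 1 mm and 0.02 rad); mallet lying on the bench clear of the cradle, its head over 60 mm from the wedge's butt; all at rest (contact force between wedge and exchanger above 6 N and x of exchanger in the frame of cradle below -0.022 m and angle between the y axis of exchanger and the y axis of cradle, either way round below 0.02 rad and angle between exchanger's own z axis and vertical below 0.04 rad and y of wedge_tip in the frame of cradle above 0.015 m and z of wedge in the frame of cradle below 0.02 m and angle between wedge's own z axis and vertical below 0.08 rad and height (world z) of mallet below 0.01 m and horizontal distance between mallet and wedge_butt above 0.06 m and linear speed of mallet below 0.02 m/s and linear speed of wedge below 0.005 m/s and contact force between mallet and cradle below 0.1 N and contact force between mallet and wedge below 0.1 N); the robot touches nothing.
It fails at once if the mallet hits or presses the wedge with more than 30 N (contact force between mallet and wedge above 30 N).
It fails at once if the wedge is overdriven: it presses the exchanger with more than 45 N, which would force the cheek back on its bolts (contact force between wedge and exchanger above 45 N).
It fails at once if the mallet strikes the exchanger (contact force between mallet and exchanger above 1 N).
It fails at once if the wedge is driven by hand: the fingers push it while it presses the exchanger with more than 12 N (contact force between the fingers and wedge above 0.5 N and contact force between wedge and exchanger above 12 N).
It fails at once if another thing on the bench is moved by more than 20 mm (distance of any of pump, gas_valve, union_nut, o_ring_tin, wrench, screwdriver, leak_spray from where it was at the start of the episode above 0.02 m).
It also fails if it takes over 58 s, if anything falls off the work surface, if the arm or the gripper's body presses on something with over 40 N, if the wrist force passes 120 N, or if a joint passes its speed limit or range.

## Working session

There is one attempt and no reset: what is moved stays moved. The work goes in short steps, Python scripts to look and compute and a tool call to move; the robot and the scene stay as the last step left them, time stands still between calls to the robot, and variables do not carry over. Pictures are saved under pics/ and viewed, at most 10 in all, crops included, and the job is handed in when it is done.

Besides the shell and the picture viewer there is one more tool, called after "Emit:" in YAML: its name, and indented under it one key for each argument. carry_out: Moves the arm, as the interface text tells. Its arguments: {"type":"object","properties":{"motion":{"type":"string"},"grip_force":{"type":"number"}},"required":["motion"]}

```bash
mkdir -p pics; cat > h.py <<'E'
import numpy as np, cv2
from station import ctrl
def rot(a):
    a=np.array(a,float)
    if a.shape==(3,3): return a
    from scipy.spatial.transform import Rotation as R
    return R.from_euler('xyz',a).as_matrix() if a.size==3 else R.from_quat(a).as_matrix()
def cloud(c):
    h,w=c['range_z'].shape
    u,v=np.meshgrid(np.arange(w),np.arange(h))
    p=cv2.undistortPoints(np.stack([u,v],-1).reshape(-1,1,2).astype(np.float64),c['K'],np.array(c['dist'])).reshape(h,w,2)
    d=np.stack([p[...,0],-p[...,1],-np.ones((h,w))],-1)@rot(c['attitude']).T
    P=np.array(c['position'])+d*c['range_z'][...,None]
    P[c['range_z']==0]=np.nan
    return P,d
def onplane(c,d,u,v,z):
    o=np.array(c['position']); r=d[int(v),int(u)]
    return o+r*(z-o[2])/r[2]
def save(c,n): cv2.imwrite('pics/'+n,c['pixels'][...,::-1])
E
python3 - <<'E'
from h import *
import pickle
for n in ['scene','top']:
    c=ctrl.camera(n); save(c,n+'0.png'); pickle.dump(c,open(n+'0.pkl','wb'))
    print(n,c['position'],c['attitude'],c['K'],c['dist'],(c['range_z']>0).mean())
o=ctrl.get_obs(); print(o)
E
```

```text
scene [1.13349992 0.22015605 0.75134216] [ 0.72027279 -0.00248517  1.89327738] [[388.05280086   0.         279.76115759]
 [  0.         388.05280086 207.93940386]
 [  0.           0.           1.        ]] [-0.10705742  0.          0.          0.          0.        ] 0.9960671768707483
top [ 0.48452396 -0.01117499  1.08842306] [ 0.04414755  0.03531254 -1.55673207] [[390.78507926   0.         275.73273911]
 [  0.         390.78507926 216.4397441 ]
 [  0.           0.           1.        ]] [-0.10774474  0.          0.          0.          0.        ] 0.9960204081632653
{'time_s': 0.1, 'qpos': array([-1.27457608e+00,  3.00431021e-01,  1.52152884e+00,  8.86676425e-06,
        1.32073447e+00, -6.66090655e-02]), 'joint_vel': array([ 0.0002005 , -0.00223433, -0.00062208, -0.00014317,  0.00016246,
       -0.00081489]), 'tau': array([-1.11083114e-03, -5.32646763e+01, -3.53282797e+01,  7.08971894e-02,
        2.35205231e-02, -4.72762360e-05]), 'ee_pos': array([ 0.19511899, -0.5139248 ,  0.17573044]), 'eef_rot': array([-3.14049399e+00, -8.18967830e-05,  3.62827069e-01]), 'force': array([ 0.9461226 , -0.54030555,  0.2046697 ]), 'moment': array([ 0.0088335 , -0.01635842,  0.01576972]), 'grip_force': 0.0, 'grip_width': 0.09389089524017022}
```

View pics/top0.png

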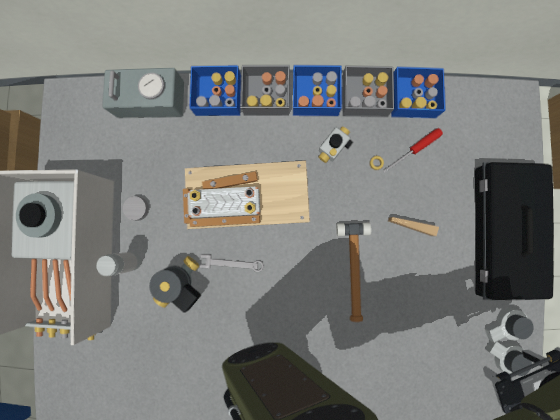

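View pics/scene0.png

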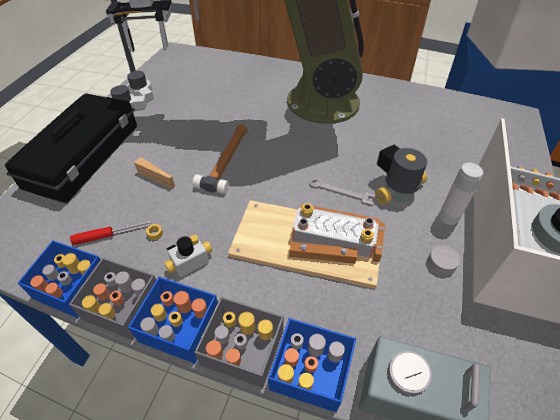

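The top view shows the cradle (185–308, 162–225) with its slot open to image right (world −y), so its axes nearly match the world's. The wedge is at (413,225), thin end left (+y). The mallet head is at (353,229), handle towards −x. Next I measure these with the depth cloud.

```bash
cat > meas.py <<'E'
from h import *
def line_fit(P): # principal axis
    m=P.mean(0); w,V=np.linalg.eigh(np.cov((P-m).T)); return m,V[:,1]
def rect(P): return cv2.minAreaRect((P[:,:2]*1000).astype(np.float32))
E
python3 - <<'E'
from meas import *
import pickle
c=pickle.load(open('top0.pkl','rb')); P,d=cloud(c); x,y,z=P[...,0],P[...,1],P[...,2]
v,u=np.mgrid[:420,:560]
def box(a,b,e,f): return (u>=a)&(u<=b)&(v>=e)&(v<=f)
print('bench z',np.nanmedian(z[box(380,460,250,280)]))
b=box(170,320,150,235)
m=b&(z>.010)&(z<.021); print('board rect',rect(P[m]), np.median(z[m]))
cn,_=cv2.findContours((b&(z>.010)).astype(np.uint8),0,2); k=max(cn,key=cv2.contourArea)
for q in cv2.boxPoints(cv2.minAreaRect(k)): print('board corner px',q, onplane(c,d,*q.round(),.015)*1000)
m=box(380,450,205,245)&(z>.012)
print('wedge',rect(P[m]),np.percentile(z[m],[50,95])); 
W=P[m]; w=W[W[:,2]>.034]; mm,a=line_fit(w[:,:2]); print(mm,a,rect(w))
m=box(330,376,215,325)&(z>.010); M=P[m]
print('mallet all',rect(M)); H=M[M[:,0]>M[:,0].max()-.034]; print('head',rect(H),np.percentile(H[:,2],98))
Hd=M[M[:,0]<M[:,0].max()-.05]; mm,a=line_fit(Hd[:,:2]); print('handle',mm,a,np.percentile(Hd[:,2],95))
# exchanger top / cheek / fence heights
m=b&(z>.052)&(z<.068); print('exch',rect(P[m]))
s=np.s_[150:235,170:320]
im=cv2.resize(np.hstack([c['pixels'][s]]),None,fx=5,fy=5,interpolation=cv2.INTER_CUBIC); cv2.imwrite('pics/crop.png',im[...,::-1])
E
```

```text
bench z 0.0006033046047657642
board rect ((604.2564697265625, 91.53950500488281), (194.3064422607422, 381.135009765625), 4.276149749755859) 0.01566281222559396
board corner px [180.79651 167.5414 ] [664.50983289 296.01397971  15.        ]
board corner px [305.3069  160.21727] [688.89696194 -51.4902126   15.        ]
board corner px [308.91724 221.59312] [517.30961175 -64.12221294  15.        ]
board corner px [184.40686 228.91725] [493.19381701 282.75974477  15.        ]
wedge ((515.2509765625, -347.260986328125), (131.31980895996094, 25.207073211669922), 71.29357147216797) [0.03995976 0.04338745]
[ 0.50965924 -0.35505967] [0.25919621 0.96582469] ((515.1417846679688, -347.7468566894531), (130.3467559814453, 25.205888748168945), 71.23817443847656)
mallet all ((384.19232177734375, -190.23458862304688), (267.1247863769531, 91.54646301269531), 2.8709893226623535)
head ((502.32220458984375, -184.349609375), (32.76884841918945, 91.75723266601562), 0.6945894956588745) 0.03872736092066542
handle [ 0.35720504 -0.18920531] [-0.99926482 -0.03833835] 0.03498114098642611
exch ((577.3931274414062, 167.4775848388672), (117.9780502319336, 188.85733032226562), 0.8437500596046448)
```

View pics/crop.png

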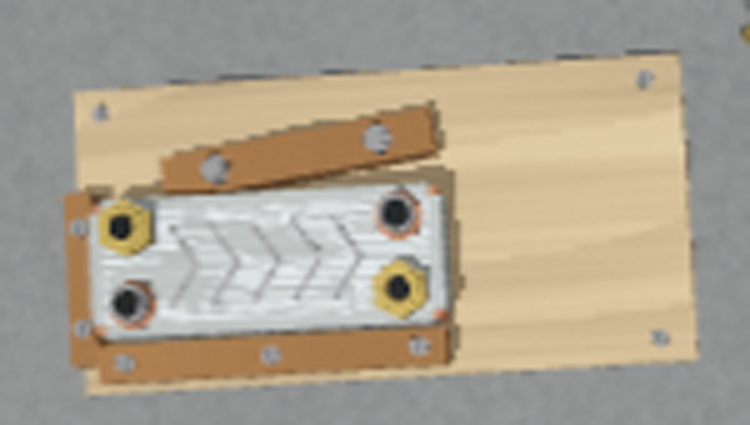

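The crop shows the board corners at (75,92), (680,52), (697,357), (88,395), the exchanger off the fence, and the mouth at about (440,165). Next: the cradle frame, then everything expressed in it.

```bash
cat >> meas.py <<'E'
def cradle(c,d):
    pts=np.array([[75,92],[680,52],[697,357],[88,395]])/5+[170,150]-.4   # image
    own=np.array([[85,170],[85,-170],[-85,-170],[-85,170.]])
    un=cv2.undistortPoints(pts.reshape(-1,1,2),c['K'],np.array(c['dist'])).reshape(-1,2)
    D=np.c_[un[:,0],-un[:,1],-np.ones(4)]@rot(c['attitude']).T; o=np.array(c['position'])
    w=(o+D*((.015-o[2])/D[:,2])[:,None])[:,:2]*1000
    a=own-own.mean(0); b=w-w.mean(0)
    th=np.arctan2((a[:,0]*b[:,1]-a[:,1]*b[:,0]).sum(),(a*b).sum())
    return w,w.mean(0),th
E
python3 - <<'E'
from meas import *
import pickle
c=pickle.load(open('top0.pkl','rb')); P,d=cloud(c)
w,t,th=cradle(c,d); print(w.round(1),t,np.degrees(th))
print([np.linalg.norm(w[i]-w[i-1]).round(1) for i in range(4)])
R=np.array([[np.cos(th),-np.sin(th)],[np.sin(th),np.cos(th)]])
print('mouth',t+R@[24.3,-35],'wedge dir',R@[0,1])
np.save('cr.npy',np.r_[t,th])
Q=P.copy()*1000; q=(Q[...,:2]-t)@R; z=Q[...,2]
g=(abs(q[...,0])<90)&(abs(q[...,1])<175)
e=g&(z>56)&(z<64)
print('exch cr x pct, y pct',np.percentile(q[e][:,0],[1,5,50,95,99]),np.percentile(q[e][:,1],[1,99]))
for y0 in range(-35,150,20):
    s=e&(abs(q[...,1]-y0-10)<10); print(y0+10,np.percentile(q[s][:,0],[1,99]).round(1),end=' ')
k=g&(z>36)&(z<46)&(q[...,0]>12)
for y0 in range(-35,110,20):
    s=k&(abs(q[...,1]-y0-10)<10); print('cheek',y0+10,np.percentile(q[s][:,0],[2,98]).round(1), s.sum())
f=g&(z>40)&(z<50)&(q[...,0]<-50); print('fence',np.percentile(q[f][:,0],[2,98]))
E
```

```text
[[664.5 285.7]
 [688.9 -53.2]
 [520.1 -64.1]
 [494.4 273.7]] [591.98494122 110.52621989] 4.154600923625384
[np.float64(170.5), np.float64(339.7), np.float64(169.2), np.float64(338.7)]
mouth [618.75676342  77.37867797] wedge dir [-0.07244794  0.9973722 ]
exch cr x pct, y pct [-57.72983019 -55.13359481 -21.19108284  12.51624198  15.34886752] [-34.27733042 150.95669749]
-25 [-58.6  13.4] -5 [-57.9  14.6] 15 [-56.8  15.1] 35 [-58.1  14.5] 55 [-56.8  16. ] 75 [-57.6  14.2] 95 [-57.   15.5] 115 [-55.7  16.1] 135 [-57.5  15.6] 155 [-54.7  14.5] cheek -25 [34.2 56.7] 60
cheek -5 [30.9 55. ] 53
cheek 15 [29.3 53. ] 67
cheek 35 [27.1 49.6] 68
cheek 55 [23.8 47.6] 64
cheek 75 [21.8 46.3] 63
cheek 95 [20.3 44.3] 54
cheek 115 [21.2 41.1] 30
fence [-80.36884781 -55.24824743]
```

Emit:
carry_out:
  motion: "0.031 0.014 -0.003 0 0 5.05 0; 0.031 0.014 -0.003 0 0 5.05 0; 0.031 0.014 -0.003 0 0 5.05 0; 0.031 0.014 -0.003 0 0 5.05 0; 0.031 0.014 -0.003 0 0 5.05 0; 0.031 0.014 -0.003 0 0 5.05 0; 0.031 0.014 -0.003 0 0 5.05 0; 0.031 0.014 -0.003 0 0 5.05 0; 0.031 0.014 -0.003 0 0 5.05 0; 0.030 0.013 -0.003 0 0 5.05 0; 0 0 0 0 0 0 0; 0 0 0 0 0 0 0"
  grip_force: 15

```text
time_s: 1.1
ee_pos: [0.5049, -0.3741, 0.1452]
eef_rot: [-3.14, -0.001, 1.246]
force: [-0.2, -0.4, 0.1]
grip_width: 0.0938
grip_force: 0.0
```

Emit:
carry_out:
  motion: "-0.001 -0.001 -0.03 0 0 0 0; 0 0 -0.03 0 0 0 0; 0 0 -0.03 0 0 0 0; 0 0 -0.03 0 0 0 0; 0 0 -0.015 0 0 0 0; 0 0 -0.002 0 0 0 0; 0 0 0 0 0 0 0; 0 0 0 0 0 0 255; 0 0 0 0 0 0 255; 0 0 0 0 0 0 255; 0 0 0 0 0 0 255; 0 0 0 0 0 0 255; 0 0 0 0 0 0 255; 0 0 0 0 0 0 255; 0 0 0 0 0 0 255; 0 0 0 0 0 0 255"

```text
time_s: 2.43
ee_pos: [0.5032, -0.3762, 0.0092]
eef_rot: [-3.142, -0.0, 1.244]
force: [0.6, 0.5, -0.6]
grip_width: 0.0372
grip_force: 0.0
```

Emit:
carry_out:
  motion: "0 0 0 0 0 0 255; 0 0 0 0 0 0 255; 0 0 0 0 0 0 255; 0 0 0 0 0 0 255; 0 0 0 0 0 0 255; 0 0 0 0 0 0 255; 0 0 0.02 0 0 0 255; 0 0 0.03 0 0 0 255; 0 0 0.03 0 0 0 255; 0 0 0.02 0 0 0 255; 0 0 0.0 0 0 0 255"

```text
time_s: 3.35
ee_pos: [0.5047, -0.3774, 0.1141]
eef_rot: [3.135, 0.002, 1.244]
force: [0.6, -0.2, -0.9]
grip_width: 0.0216
grip_force: 14.8
```

Emit:
carry_out:
  motion: "0.0127 0.0333 0 0 0 2.285 255; 0.0127 0.0333 0 0 0 2.285 255; 0.0127 0.0333 0 0 0 2.285 255; 0.0127 0.0333 0 0 0 2.285 255; 0.0127 0.0333 0 0 0 2.285 255; 0.0127 0.0333 0 0 0 2.285 255; 0.0127 0.0333 0 0 0 2.285 255; 0.0127 0.0333 0 0 0 2.285 255; 0.0127 0.0333 -0.01 0 0 2.285 255; 0.0127 0.0333 -0.02 0 0 2.285 255; 0 0 -0.01 0 0 0 255; 0 0 0 0 0 0 255; 0 0 0 0 0 0 255; 0 0 0 0 0 0 255"

```text
time_s: 4.52
ee_pos: [0.6302, -0.0443, 0.0697]
eef_rot: [3.141, 0.0, 1.641]
force: [0.2, 0.2, 0.3]
grip_width: 0.0215
grip_force: 14.9
```

```bash
python3 - <<'E'
from h import *
import pickle
c=ctrl.camera('top'); pickle.dump(c,open('t1.pkl','wb')); s=c['pixels'][130:250,200:360]
a=cv2.resize(s,None,fx=4,fy=4,interpolation=cv2.INTER_CUBIC)
cv2.imwrite('pics/t1.png',a[...,::-1])
c=ctrl.camera('scene'); save(c,'s1.png');pickle.dump(c,open('s1.pkl','wb'))
print(ctrl.get_obs()['ee_pos'],ctrl.get_obs()['eef_rot'])
E
```

```text
[ 0.63035536 -0.0444112   0.07011417] [3.14037383e+00 2.97320264e-04 1.64123575e+00]
```

View pics/t1.png

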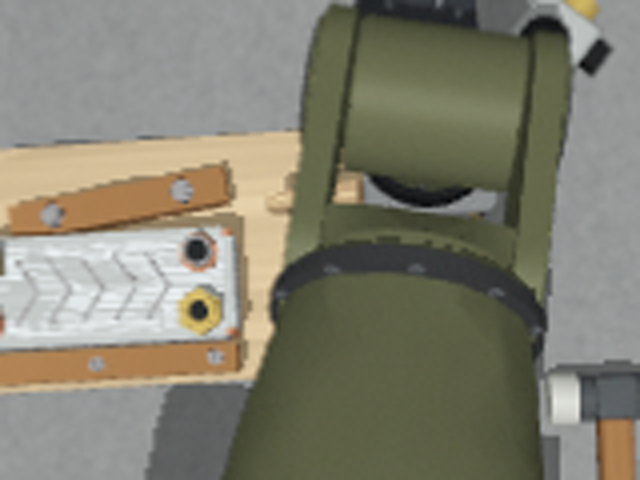

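View pics/s1.png

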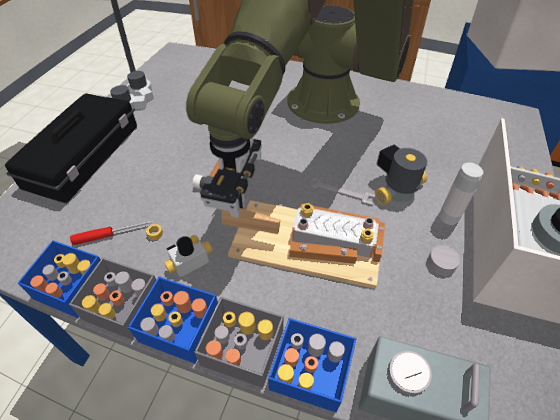

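The tip shows at about full-image px (266,181) in the top view. In the scene view the wedge points straight at the slot. I'll measure it in the cradle frame.

```bash
cat > tip.py <<'E'
from h import *
import pickle,sys
t=np.load('cr.npy'); th=t[2]; R=np.array([[np.cos(th),-np.sin(th)],[np.sin(th),np.cos(th)]])
def wedge(f,zlo,zhi,ylo,yhi):
    c=pickle.load(open(f,'rb')); P,d=cloud(c); Q=P*1000; q=(Q[...,:2]-t[:2])@R; z=Q[...,2]
    m=(z>zlo)&(z<zhi)&(q[...,0]>5)&(q[...,0]<45)&(q[...,1]>ylo)&(q[...,1]<yhi)
    return np.c_[q[m],z[m]]
E
python3 - <<'E'
from tip import *
for f in ['t1.pkl','s1.pkl']:
    p=wedge(f,92,108,-130,-40); print(f,len(p),np.percentile(p[:,1],[90,98,100]),np.median(p[:,2]))
    for y0 in range(-110,-45,8):
        s=p[abs(p[:,1]-y0)<4]
        if len(s)>2: print(y0,len(s),np.percentile(s[:,0],[3,97]).round(1),np.median(s[:,2]).round(1))
E
```

```text
t1.pkl 70 [-64.55599677 -61.52890517 -61.31630541] 96.59694132784242
-110 16 [21.4 32.8] 98.0
-78 8 [21. 29.] 95.7
-70 12 [20.3 29.6] 93.4
-62 8 [19.4 29. ] 95.1
s1.pkl 208 [-73.0124781  -64.49354879 -62.67831069] 97.67932547566332
-110 30 [18.6 35.2] 98.7
-102 25 [19.9 34.2] 98.0
-94 23 [17.5 33.8] 97.2
-86 22 [20.4 32.4] 97.6
-78 23 [19.8 32.6] 96.1
-70 17 [20.  30.6] 95.1
-62 6 [21.8 30.9] 95.5
```

Emit:
carry_out:
  motion: "-0.0018 0 -0.015 0 0 0 255; 0 0 -0.012 0 0 0 255; 0 0 -0.007 0 0 0 255; 0 0 -0.004 0 0 0 255; 0 0 -0.003 0 0 0 255; 0 0 -0.003 0 0 0 255; 0 0 -0.001 0 0 0 255; 0 0 0 0 0 0 255; 0 0 0 0 0 0 255"

```text
time_s: 5.37
ee_pos: [0.6286, -0.0431, 0.0246]
eef_rot: [3.141, 0.0, 1.643]
force: [-0.6, 0.2, -0.9]
grip_width: 0.0212
grip_force: 14.9
```

Emit:
carry_out:
  motion: "-0.0004 0.006 0 0 0 0 255; -0.0004 0.006 0 0 0 0 255; -0.0004 0.006 0 0 0 0 255; -0.0004 0.006 0 0 0 0 255; -0.0004 0.006 0 0 0 0 255; -0.0005 0.006 0 0 0 0 255; -0.0005 0.006 0 0 0 0 255; -0.0005 0.006 0 0 0 0 255; -0.0005 0.006 0 0 0 0 255; -0.0005 0.006 0 0 0 0 255; 0 0 0 0 0 0 255; 0 0 0 0 0 0 255"

```text
time_s: 6.37
ee_pos: [0.6238, 0.0172, 0.0243]
eef_rot: [-3.142, -0.0, 1.643]
force: [-0.1, 1.4, -0.6]
grip_width: 0.0214
grip_force: 14.9
```

```bash
python3 - <<'E'
from tip import *
for n in ['top','scene']:
    c=ctrl.camera(n); pickle.dump(c,open(n[0]+'2.pkl','wb'))
    p=wedge(n[0]+'2.pkl',49,62,-130,60)
    print(n)
    for y0 in range(-80,30,8):
        s=p[abs(p[:,1]-y0)<4]
        if len(s)>2: print(y0,len(s),np.percentile(s[:,0],[3,50,97]).round(1),np.median(s[:,2]).round(1))
o=ctrl.get_obs(); print(o['ee_pos'],o['force'],o['moment'])
a=cv2.resize(pickle.load(open('s2.pkl','rb'))['pixels'][180:300,210:390],None,fx=4,fy=4,interpolation=cv2.INTER_CUBIC); cv2.imwrite('pics/s2.png',a[...,::-1])
E
```

```text
top
-48 8 [20.1 24.  28.4] 57.5
-40 12 [20.9 24.7 28.8] 55.6
-32 8 [21.  25.2 29.3] 55.9
8 5 [10.3 12.4 14.9] 60.5
16 10 [ 5.8 11.6 15.8] 60.8
24 9 [ 6.4 11.1 13.8] 59.9
scene
-80 33 [15.6 28.5 36.6] 56.2
-72 32 [16.1 28.7 35.6] 56.9
-64 29 [16.  27.4 34.6] 56.4
-56 30 [16.4 29.6 33.5] 56.3
-48 28 [15.9 26.7 33.2] 56.1
-40 28 [ 7.7 26.7 31.9] 56.2
-32 40 [ 5.9 21.8 32.5] 56.7
-24 39 [ 9.1 21.1 31.2] 57.0
-16 33 [10.2 20.7 29.6] 56.8
-8 35 [10.1 22.5 30. ] 56.3
0 27 [ 8.4 16.2 42.5] 56.6
8 16 [ 7.2 15.1 16.7] 57.5
16 19 [ 5.6 14.8 16.4] 59.9
24 19 [ 5.7 14.  17. ] 59.6
[0.62389061 0.01666607 0.02424456] [-0.50718011  0.05486415  0.40256246] [ 0.04921128 -0.01669824 -0.00857071]
```

View pics/s2.png

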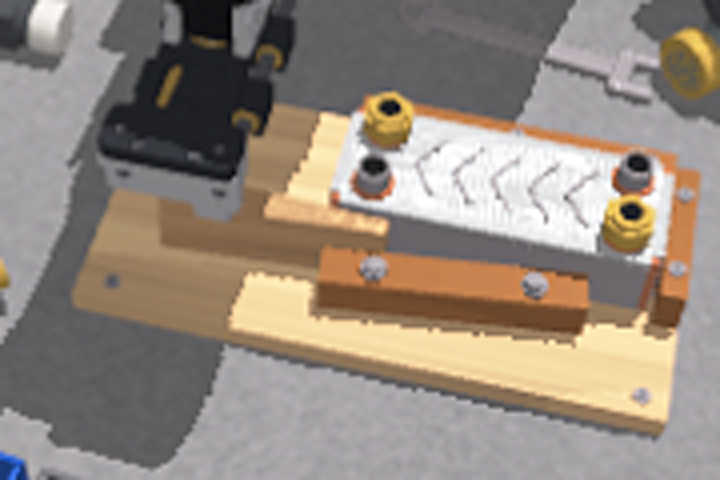

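The wedge stands level (top at 56 mm) with its tip about 33 mm inside the mouth and no force felt. I'll push it in gently a bit more.

Emit:
carry_out:
  motion: "-0.0002 0.003 0 0 0 0 255; -0.0002 0.003 0 0 0 0 255; -0.0002 0.003 0 0 0 0 255; -0.0002 0.003 0 0 0 0 255; -0.0002 0.003 0 0 0 0 255; 0 0 0 0 0 0 255"

```text
time_s: 6.97
ee_pos: [0.6229, 0.0324, 0.0242]
eef_rot: [3.142, -0.0, 1.643]
force: [-1.1, -0.0, 0.4]
grip_width: 0.0216
grip_force: 14.9
```

Emit:
carry_out:
  motion: "-0.0002 0.003 0 0 0 0 255; -0.0002 0.003 0 0 0 0 255; -0.0002 0.003 0 0 0 0 255; -0.0002 0.003 0 0 0 0 255; 0 0 0 0 0 0 255"

```text
time_s: 7.38
ee_pos: [0.622, 0.0444, 0.0242]
eef_rot: [-3.142, -0.0, 1.643]
force: [-1.2, 0.9, -0.9]
grip_width: 0.0215
grip_force: 15.0
```

Emit:
carry_out:
  motion: "0 0 0 0 0 0 0; 0 0 0 0 0 0 0; 0 0 0 0 0 0 0; 0 0 0 0 0 0 0; 0 0 0 0 0 0 0; 0 0 0 0 0 0 0; 0 0 0.02 0 0 0 0; 0 0 0.03 0 0 0 0; 0 0 0.03 0 0 0 0; 0 0 0.02 0 0 0 0; 0 0 0 0 0 0 0"

```text
time_s: 8.3
ee_pos: [0.624, 0.0438, 0.1292]
eef_rot: [3.134, 0.0, 1.643]
force: [0.8, 0.7, 0.5]
grip_width: 0.0914
grip_force: 0.0
```

Emit:
carry_out:
  motion: "-0.0132 -0.0177 0 0 0 -7.07 0; -0.0132 -0.0177 0 0 0 -7.07 0; -0.0132 -0.0177 0 0 0 -7.07 0; -0.0132 -0.0177 0 0 0 -7.07 0; -0.0132 -0.0177 0 0 0 -7.07 0; -0.0132 -0.0177 0 0 0 -7.07 0; -0.0132 -0.0177 0 0 0 -7.07 0; -0.0132 -0.0177 0 0 0 -7.07 0; -0.0132 -0.0177 0 0 0 -7.07 0; -0.0132 -0.0177 0 0 0 -7.07 0; -0.0132 -0.0177 0 0 0 -7.07 0; -0.0132 -0.0177 0 0 0 -7.07 0; -0.0130 -0.0177 0 0 0 -7.07 0; 0 0 0 0 0 0 0; 0 0 0 0 0 0 0"

```text
time_s: 9.55
ee_pos: [0.4503, -0.1867, 0.1239]
eef_rot: [-3.141, 0.0, 0.039]
force: [0.2, 0.3, 0.1]
grip_width: 0.0941
grip_force: 0.0
```

```bash
python3 - <<'E'
from tip import *
for n in ['top','scene']:
    c=ctrl.camera(n); pickle.dump(c,open(n[0]+'3.pkl','wb'))
    p=wedge(n[0]+'3.pkl',49,62,-140,60)
    print(n)
    for y0 in range(-112,45,8):
        s=p[abs(p[:,1]-y0)<4]
        if len(s)>2: print(y0,len(s),np.percentile(s[:,0],[3,50,97]).round(1),np.median(s[:,2]).round(1))
o=ctrl.get_obs(); print(o['time_s'],o['ee_pos'],o['eef_rot'],o['force'])
a=cv2.resize(pickle.load(open('t3.pkl','rb'))['pixels'][150:330,180:380],None,fx=3.3,fy=3.3,interpolation=cv2.INTER_CUBIC); cv2.imwrite('pics/t3.png',a[...,::-1])
E
```

```text
top
-104 6 [17.2 23.6 40.7] 56.2
-96 30 [15.3 27.8 38.6] 55.7
-88 29 [15.2 25.9 39. ] 55.4
-80 26 [15.8 26.1 36.9] 55.1
-72 27 [16.  27.  37.5] 55.1
-64 25 [16.5 27.4 35.4] 55.2
-56 23 [17.  25.3 36.3] 55.2
-48 22 [16.6 25.4 33.7] 55.6
-40 23 [16.1 25.9 34.4] 55.2
-32 25 [10.2 21.4 32.2] 55.7
-24 30 [ 5.3 20.3 32.2] 57.2
-16 24 [10.8 20.5 30.2] 57.6
-8 23 [11.4 22.7 34.9] 55.6
0 25 [ 6.6 20.9 42.6] 56.4
8 22 [ 7.4 20.9 29.6] 56.4
16 22 [ 5.1 18.9 27.1] 57.8
24 22 [ 5.6 18.4 27.6] 57.5
32 7 [ 6.1  8.8 13.8] 60.4
40 10 [ 6.7 10.4 14.6] 60.6
scene
-104 17 [16.1 28.8 41.9] 56.8
-96 39 [17.5 31.9 41.2] 56.3
-88 37 [16.5 30.5 40.8] 56.0
-80 36 [16.7 28.6 38.6] 55.7
-72 32 [17.2 30.8 39.5] 56.4
-64 35 [17.2 30.4 38.6] 56.2
-56 32 [16.9 29.  36.7] 56.6
-48 33 [17.2 27.8 36.4] 55.7
-40 32 [ 6.6 28.5 35.7] 56.4
-32 42 [ 6.6 22.9 34.7] 56.1
-24 37 [ 9.9 23.1 33.5] 56.4
-16 38 [11.  22.1 32.5] 56.5
-8 38 [ 8.9 21.2 31.6] 56.9
0 39 [ 9.  19.7 30.3] 56.2
8 37 [ 8.4 21.8 30.1] 56.5
16 39 [ 7.8 18.  29.4] 57.3
24 32 [ 9.6 18.6 28.6] 56.7
32 20 [ 7.5 14.3 15.8] 58.6
40 19 [ 8.7 14.6 17.5] 59.7
9.65 [ 0.45093882 -0.18580591  0.12397624] [-3.14128800e+00  1.57306953e-04  4.13919015e-02] [-0.20432515  0.25973308 -0.69710746]
```

View pics/t3.png

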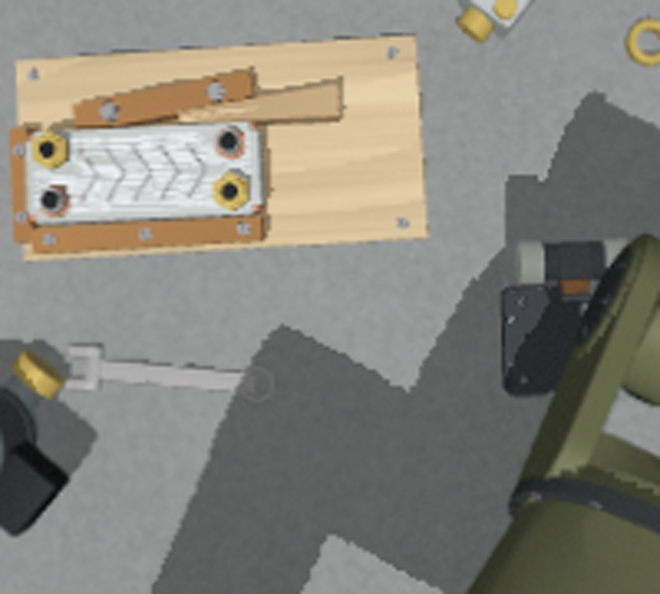

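The wedge stands in the slot, its butt at crop (342,98), about cradle y −102. Now I grip the mallet.

Emit:
carry_out:
  motion: "0 0 -0.03 0 0 0 0; 0 0 -0.03 0 0 0 0; 0 0 -0.03 0 0 0 0; 0 0 -0.02 0 0 0 0; 0 0 -0.007 0 0 0 0; 0 0 -0.002 0 0 0 0; 0 0 0 0 0 0 100; 0 0 0 0 0 0 255; 0 0 0 0 0 0 255; 0 0 0 0 0 0 255; 0 0 0 0 0 0 255; 0 0 0 0 0 0 255; 0 0 0 0 0 0 255; 0 0 0 0 0 0 255; 0 0 0 0 0 0 255; 0 0 0 0 0 0 255; 0 0 0 0 0 0 255; 0 0 0 0 0 0 255; 0 0 0 0 0 0 255; 0 0 0 0 0 0 255"
  grip_force: 50

```text
time_s: 11.32
ee_pos: [0.4507, -0.1863, 0.0052]
eef_rot: [-3.142, 0.0, 0.039]
force: [0.7, -0.2, 0.3]
grip_width: 0.0045
grip_force: 0.0
```

```bash
python3 - <<'E'
from tip import *
c=ctrl.camera('scene'); pickle.dump(c,open('s4.pkl','wb'));b=ctrl.camera('top'); pickle.dump(b,open('t4.pkl','wb'))
o=ctrl.get_obs(); print(o['grip_width'],o['grip_force'])
A=cv2.resize(c['pixels'][100:230,120:290],(560,430)); B=cv2.resize(b['pixels'][190:340,300:400],(240,360))
im=np.zeros((430,800,3),np.uint8); im[:,:560]=A; im[:360,560:]=B
cv2.imwrite('pics/4.png',im[...,::-1])
E
```

```text
0.0007331252465124457 0.0
```

View pics/4.png

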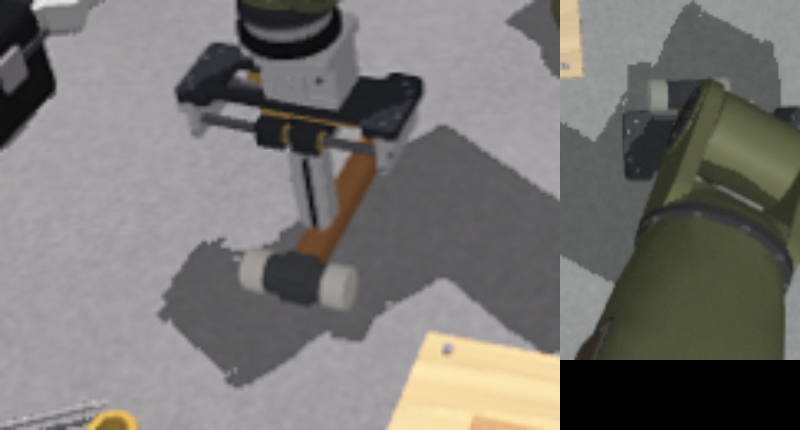

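```bash
python3 - <<'E'
from meas import *
import pickle
for f in ['s4.pkl','t4.pkl']:
    c=pickle.load(open(f,'rb')); P,d=cloud(c); x,y,z=np.moveaxis(P,-1,0); I=c['pixels'].astype(int)
    hsv=cv2.cvtColor(c['pixels'],cv2.COLOR_RGB2HSV)
    print(f)
    wood=(hsv[...,1]>110)&(hsv[...,0]<20)&(x>.2)&(x<.52)&(y>-.35)&(y<-.02)&(z>.006)&(z<.06)
    p=P[wood]*1000
    for a in range(240,500,20):
        s=p[abs(p[:,0]-a)<10]
        if len(s)>3: print(a,len(s),np.percentile(s[:,1],[5,50,95]).round(1),np.percentile(s[:,2],[5,50,95]).round(1))
    m=(x>.475)&(x<.535)&(y>-.28)&(y<-.08)&(z>.006)&(z<.06); print('head',rect(P[m]))
E
```

```text
s4.pkl
340 6 [-201.  -195.7 -190.5] [29.  30.4 31.9]
360 36 [-197.4 -183.5 -180.2] [15.  29.6 32.9]
380 43 [-196.4 -185.4 -178.6] [17.  30.  33.2]
400 41 [-193.  -181.5 -177.7] [16.  29.6 32.8]
420 28 [-183.8 -178.1 -176.8] [17.1 26.5 32.6]
440 19 [-178.3 -176.8 -175.7] [14.5 23.2 29.4]
460 44 [-192.6 -179.9 -175.3] [16.6 29.6 33.2]
480 33 [-192.3 -181.3 -175. ] [18.9 31.3 33.4]
head ((498.5237731933594, -184.20803833007812), (46.339019775390625, 88.6882095336914), 3.5871565341949463)
t4.pkl
head ((501.3003845214844, -202.4638671875), (40.954673767089844, 127.90277862548828), 6.010680198669434)
```

```bash
python3 - <<'E'
from h import *
import pickle
c=pickle.load(open('s4.pkl','rb')); P,d=cloud(c); x,y,z=np.moveaxis(P*1000,-1,0)
m=(abs(x-450)<30)&(abs(y+186)<30)&(z>5)&(z<100)
v,u=np.where(m)
for r in range(v.min(),v.max()+1,2):
    k=u[v==r]; 
    print(r,[(int(a),*(P[r,a]*1000).round().astype(int).tolist(),*c['pixels'][r,a].tolist()) for a in k[::3]][:7])
o=ctrl.get_obs(); print({k:np.round(o[k],4) for k in ('time_s','ee_pos','eef_rot','force','grip_width')})
E
```

```text
150 [(210, 459, -194, 100, 127, 127, 129), (221, 443, -171, 93, 148, 147, 149)]
152 [(208, 463, -198, 95, 137, 135, 139), (211, 461, -191, 95, 113, 112, 115), (214, 459, -183, 95, 97, 97, 99), (219, 456, -170, 97, 108, 107, 110)]
154 [(209, 460, -198, 86, 124, 123, 126), (212, 462, -188, 90, 85, 84, 87), (215, 461, -180, 92, 130, 129, 132), (218, 461, -171, 94, 123, 122, 125), (221, 447, -170, 82, 108, 96, 93)]
156 [(209, 461, -199, 79, 132, 129, 133), (212, 460, -190, 81, 103, 102, 105), (215, 459, -182, 83, 111, 110, 113), (218, 461, -171, 87, 116, 115, 118), (221, 450, -169, 78, 109, 101, 99)]
158 [(210, 461, -196, 73, 124, 124, 126), (213, 459, -189, 73, 54, 53, 56), (216, 461, -178, 78, 129, 127, 131), (219, 459, -171, 79, 111, 110, 113), (222, 443, -171, 65, 107, 81, 66)]
160 [(210, 462, -197, 67, 126, 125, 128), (213, 460, -189, 67, 83, 82, 85), (216, 461, -179, 71, 130, 129, 132), (219, 460, -171, 72, 118, 118, 121)]
162 [(210, 461, -198, 59, 137, 135, 138), (213, 460, -190, 60, 100, 100, 102), (216, 460, -181, 63, 112, 111, 114), (219, 461, -171, 66, 119, 118, 121), (222, 42
[... 591 characters left out ...]
0, -185, 32, 109, 75, 50), (219, 456, -178, 31, 107, 70, 41), (222, 443, -176, 20, 90, 60, 36)]
172 [(212, 469, -193, 31, 105, 68, 39), (215, 469, -184, 33, 107, 71, 43), (218, 463, -178, 30, 108, 71, 44), (221, 449, -177, 17, 90, 59, 35)]
174 [(211, 478, -192, 31, 108, 69, 41), (214, 475, -184, 32, 109, 72, 45), (217, 473, -176, 32, 107, 70, 43), (220, 460, -175, 20, 90, 58, 35)]
176 [(216, 478, -177, 28, 104, 69, 43), (219, 464, -176, 17, 90, 59, 34)]
178 [(217, 477, -176, 21, 82, 57, 37)]
{'time_s': np.float64(11.4167), 'ee_pos': array([ 0.4507, -0.1863,  0.0052]), 'eef_rot': array([-3.1416,  0.    ,  0.0389]), 'force': array([-0.6686, -0.5037,  0.2058]), 'grip_width': np.float64(0.0007)}
```

The mallet hasn't moved, but the fingers shut with no resistance. I'll reopen and watch the width while closing more gently.

Emit:
carry_out:
  motion: "0 0 0 0 0 0 0; 0 0 0 0 0 0 0; 0 0 0 0 0 0 0; 0 0 0 0 0 0 0; 0 0 0 0 0 0 0; 0 0 0 0 0 0 0; 0 0 0 0 0 0 0; 0 0 0 0 0 0 0"
  grip_force: 20

```text
time_s: 12.08
ee_pos: [0.4507, -0.1863, 0.0052]
eef_rot: [-3.142, 0.0, 0.039]
force: [0.7, 0.7, 0.4]
grip_width: 0.0506
grip_force: 0.0
```

Emit:
carry_out:
  motion: "0 0 0 0 0 0 170; 0 0 0 0 0 0 170; 0 0 0 0 0 0 170; 0 0 0 0 0 0 170; 0 0 0 0 0 0 170; 0 0 0 0 0 0 170; 0 0 0 0 0 0 170; 0 0 0 0 0 0 170; 0 0 0 0 0 0 170; 0 0 0 0 0 0 170; 0 0 0 0 0 0 190; 0 0 0 0 0 0 210; 0 0 0 0 0 0 210"

```text
time_s: 13.17
ee_pos: [0.4507, -0.1863, 0.0052]
eef_rot: [3.142, -0.0, 0.039]
force: [-0.7, -0.8, -0.4]
grip_width: 0.0175
grip_force: 0.0
```

```bash
python3 - <<'E'
from meas import *
import pickle
c=ctrl.camera('scene'); pickle.dump(c,open('s5.pkl','wb')); P,d=cloud(c); x,y,z=np.moveaxis(P,-1,0)
m=(x>.475)&(x<.535)&(y>-.28)&(y<-.08)&(z>.006)&(z<.06); print('head',rect(P[m]))
o=ctrl.get_obs(); print(o['grip_width'],o['grip_force'],o['force'],o['ee_pos'],o['time_s'])
E
```

```text
head ((498.1104736328125, -184.3145751953125), (44.935604095458984, 89.70939636230469), 3.0876083374023438)
0.01709074117114009 0.0 [-0.28245422  0.55432946  0.82766919] [ 0.45067899 -0.18629321  0.00523879] 13.2167
```

The fingers close through the drawn handle with no contact at this point. I'll probe a little further along the handle.

Emit:
carry_out:
  motion: "0 0 0 0 0 0 130; 0 0 0 0 0 0 130; 0 0 0 0 0 0 130; 0 0 0 0 0 0 130; -0.01 0 0 0 0 0 130; -0.01 -0.001 0 0 0 0 130; -0.01 0 0 0 0 0 130; 0 0 0 0 0 0 200; 0 0 0 0 0 0 200; 0 0 0 0 0 0 200; 0 0 0 0 0 0 200; 0 0 0 0 0 0 200; 0 0 0 0 0 0 200; 0 0 0 0 0 0 200"

```text
time_s: 14.38
ee_pos: [0.4208, -0.1873, 0.0052]
eef_rot: [-3.142, 0.0, 0.039]
force: [0.1, -0.4, 0.0]
grip_width: 0.0201
grip_force: 0.0
```

Emit:
carry_out:
  motion: "0 0 0 0 0 0 90; 0 0 0 0 0 0 90; 0 0 0 0 0 0 90; 0 0 0 0 0 0 90; 0 0 0.03 0 0 0 90; 0.006 -0.002 0.03 0 0 6.93 90; 0.006 -0.002 0.01 0 0 6.93 90; 0.006 -0.002 0 0 0 6.93 90; 0.006 -0.002 0 0 0 6.93 90; 0.006 -0.002 0 0 0 6.93 90; 0.006 -0.002 0 0 0 6.93 90; 0.006 -0.002 0 0 0 6.93 90; 0.006 -0.002 0 0 0 6.93 90; 0.006 -0.002 0 0 0 6.93 90; 0.006 -0.002 0 0 0 6.93 90; 0.007 -0.002 0 0 0 6.93 90; 0.007 -0.001 0 0 0 6.93 90; 0.007 -0.001 0 0 0 6.93 90; 0 0 0 0 0 0 90; 0 0 0 0 0 0 90"

```text
time_s: 16.05
ee_pos: [0.5015, -0.2112, 0.075]
eef_rot: [-3.141, -0.0, 1.608]
force: [-0.5, 0.9, -0.4]
grip_width: 0.0609
grip_force: 0.0
```

```bash
python3 - <<'E'
from meas import *
import pickle
for n in ['scene','top']:
    c=ctrl.camera(n); pickle.dump(c,open(n[0]+'6.pkl','wb')); P,d=cloud(c); x,y,z=np.moveaxis(P,-1,0)
    m=(x>.485)&(x<.53)&(y>-.26)&(y<-.10)&(z>.008)&(z<.045); print('head',rect(P[m]),np.percentile(P[m]*1000,[1,99],axis=0).round(1).tolist())
    h=(x>.25)&(x<.47)&(y>-.26)&(y<-.10)&(z>.022)&(z<.045); print('handle',line_fit(P[h][:,:2]),np.percentile(P[h],[5,50,95],axis=0).round(3).tolist())
o=ctrl.get_obs(); print(o['grip_width'],o['force'],o['ee_pos'],o['eef_rot'],o['time_s'])
E
```

```text
head ((504.2955017089844, -183.94796752929688), (33.04141616821289, 88.06586456298828), 3.06546688079834) [[488.6, -226.3, 9.8], [521.2, -140.4, 37.6]]
handle (array([ 0.36346176, -0.18788281]), array([-0.9989693 , -0.04539085])) [[0.263, -0.2, 0.024], [0.364, -0.187, 0.03], [0.46, -0.177, 0.034]]
head ((501.06304931640625, -175.40347290039062), (32.25244903564453, 73.29737091064453), 2.830944061279297) [[485.5, -206.7, 11.9], [516.1, -138.8, 39.1]]
handle (array([ 0.45437658, -0.18057412]), array([-0.97982572,  0.19985385])) [[0.434, -0.189, 0.026], [0.456, -0.18, 0.03], [0.47, -0.175, 0.034]]
0.06067145612706619 [-0.3859638   0.65261602  0.28557438] [ 0.50130066 -0.21118541  0.07513919] [-3.14124462e+00 -1.73678926e-04  1.60734262e+00] 16.15
```

Emit:
carry_out:
  motion: "0 0 -0.03 0 0 0 90; 0 0 -0.025 0 0 0 90; 0 0 -0.012 0 0 0 90; 0 0 -0.004 0 0 0 90; 0 0 0 0 0 0 170; 0 0 0 0 0 0 170; 0 0 0 0 0 0 170; 0 0 0 0 0 0 170; 0 0 0 0 0 0 170; 0 0 0 0 0 0 170; 0 0 0 0 0 0 170"
  grip_force: 40

```text
time_s: 17.07
ee_pos: [0.5018, -0.2113, 0.0045]
eef_rot: [3.141, 0.0, 1.611]
force: [0.6, -0.3, 0.5]
grip_width: 0.0311
grip_force: 0.0
```

Emit:
carry_out:
  motion: "0 0 0 0 0 0 255; 0 0 0 0 0 0 255; 0 0 0 0 0 0 255; 0 0 0 0 0 0 255; 0 0 0 0 0 0 255; 0 0 0 0 0 0 255"

```text
time_s: 17.57
ee_pos: [0.5032, -0.2121, 0.0067]
eef_rot: [3.138, 0.002, 1.611]
force: [-5.0, 1.7, 22.9]
grip_width: 0.0006
grip_force: 11.9
```

```bash
python3 - <<'E'
from meas import *
import pickle
ims=[]
for n,s in [('scene',np.s_[110:230,150:270]),('top',np.s_[190:310,300:420])]:
    c=ctrl.camera(n); ims.append(cv2.resize(c['pixels'][s],(400,400)))
    P,d=cloud(c); x,y,z=np.moveaxis(P,-1,0)
    m=(x>.485)&(x<.53)&(y>-.26)&(y<-.10)&(z>.008)&(z<.045); print('head',rect(P[m]))
cv2.imwrite('pics/7.png',np.hstack(ims)[...,::-1])
o=ctrl.get_obs(); print(o['grip_width'],o['grip_force'],o['force'],o['time_s'])
E
```

```text
head ((503.3650207519531, -184.13356018066406), (37.05736541748047, 88.78987884521484), 4.585451602935791)
head ((500.6932373046875, -165.40423583984375), (29.96409797668457, 54.09981155395508), 0.7072008848190308)
0.0007174051090960637 11.862505786120892 [-3.62248652  1.43531665 22.59200936] 17.6667
```

View pics/7.png

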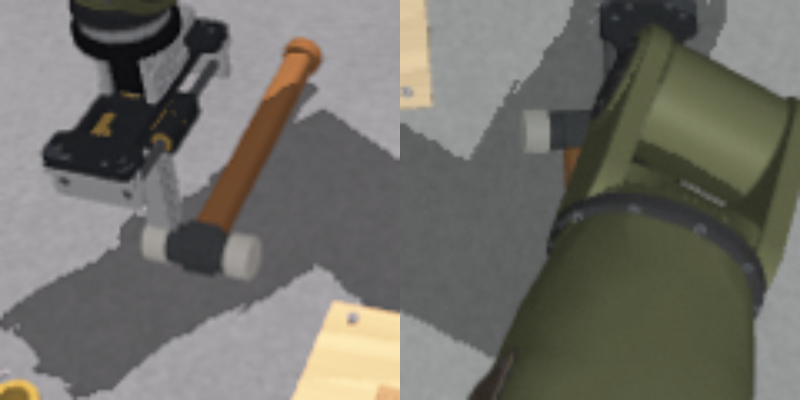

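The fingers are shut and feel 23 N upward, as if standing on top of the head. I'll check whether the real hand height agrees with the reported TCP, using the gripper plate as the reference.

```bash
python3 - <<'E'
from h import *
import pickle
c=ctrl.camera('scene'); pickle.dump(c,open('s8.pkl','wb')); o=ctrl.get_obs()
T={'s1.pkl':(.6303,-.0444,.0701),'s2.pkl':(.6238,.0167,.0243),'s3.pkl':(.4509,-.1858,.1240),'s4.pkl':(.4507,-.1863,.0052),'s6.pkl':(.5013,-.2112,.0751),'s8.pkl':tuple(o['ee_pos'])}
for f,t in T.items():
    c=pickle.load(open(f,'rb')); P,d=cloud(c); q=P-np.array(t)
    m=(np.hypot(q[...,0],q[...,1])<.10)&(q[...,2]>.06)&(q[...,2]<.2)
    z=q[m][:,2]*1000; h,e=np.histogram(z,np.arange(60,200,4)); i=np.argsort(h)[-4:]
    print(f,[(int(e[k]),int(h[k])) for k in i], 'finger low', end=' ')
    g=(np.hypot(q[...,0],q[...,1])<.03)&(q[...,2]>-.03)&(q[...,2]<.1)&(abs(c['pixels'].astype(int).max(-1)-c['pixels'].astype(int).min(-1))<8)&(P[...,2]>.004)
    print(np.percentile(q[g][:,2]*1000,[0,1,5,20]).round(1))
print(o['ee_pos'],o['force'])
E
```

```text
s1.pkl [(140, 123), (164, 139), (148, 182), (168, 687)] finger low [32.8 33.5 37.2 43. ]
s2.pkl [(144, 117), (152, 135), (148, 158), (168, 630)] finger low [31.  31.1 31.8 39.8]
s3.pkl [(160, 128), (148, 145), (164, 162), (168, 637)] finger low Traceback (most recent call last):
  File "<stdin>", line 11, in <module>
    return _quantile_unchecked(
        a, q, axis, out, overwrite_input, method, keepdims, weights)
    return _ureduce(a,
                    func=_quantile_ureduce_func,
    ...<5 lines>...
                    overwrite_input=overwrite_input,
                    method=method)
    r = func(a, **kwargs)
    result = _quantile(arr,
                       quantiles=q,
    ...<2 lines>...
                       out=out,
                       weights=wgt)
    slices_having_nans = np.isnan(arr[-1, ...])
                                  ~~~^^^^^^^^^
IndexError: index -1 is out of bounds for axis 0 with size 0
```

```bash
python3 - <<'E'
from h import *
import pickle
o=ctrl.get_obs()
T={'s1.pkl':(.6303,-.0444,.0701),'s3.pkl':(.4509,-.1858,.1240),'t3.pkl':(.4509,-.1858,.1240),'s6.pkl':(.5013,-.2112,.0751),'s8.pkl':tuple(o['ee_pos'])}
for f,t in T.items():
    c=pickle.load(open(f,'rb')); P,d=cloud(c); q=(P-np.array(t))*1000; r=np.hypot(q[...,0],q[...,1])
    m=(r<75)&(q[...,2]>60)&(q[...,2]<200); h,e=np.histogram(q[m][:,2],np.arange(60,200,4)); print(f,'plate',int(e[h.argmax()]),h.max())
    if f in('s3.pkl','s6.pkl','s1.pkl'):
        for a in range(-20,90,10):
            s=(r<75)&(q[...,2]>=a)&(q[...,2]<a+10)&(P[...,2]>.045)
            if s.sum(): print(a,s.sum(),q[s].mean(0).round(),c['pixels'][s].mean(0).round())
E
```

```text
s1.pkl plate 168 411
-20 8 [  2.  60. -12.] [143. 112.  82.]
-10 114 [ 8. 26. -4.] [128. 100.  73.]
0 144 [ 9. 18.  5.] [127.  99.  73.]
10 153 [ 9. 19. 15.] [136. 106.  78.]
20 225 [ 2. 33. 26.] [169. 134.  99.]
30 138 [ 1.  7. 33.] [132. 106.  82.]
40 46 [ 7.  3. 45.] [103. 102. 103.]
50 42 [ 7.  4. 54.] [102. 101. 103.]
60 24 [-9.  5. 65.] [73. 72. 75.]
70 14 [-8.  6. 74.] [64. 63. 66.]
80 4 [ 9.  8. 85.] [97. 96. 97.]
s3.pkl plate 168 402
30 28 [  6. -13.  35.] [91. 89. 91.]
40 51 [ 6. -3. 45.] [95. 94. 96.]
50 53 [ 5.  4. 55.] [ 98.  97. 100.]
60 53 [ 5.  1. 65.] [ 99.  99. 101.]
70 53 [ 6. -0. 75.] [ 99.  98. 100.]
80 60 [ 5.  6. 85.] [ 98.  98. 100.]
t3.pkl plate 168 335
s6.pkl plate 168 324
20 6 [-10.   3.  29.] [115. 114. 116.]
30 24 [-19.   2.  36.] [67. 66. 69.]
40 56 [ 7.  3. 45.] [93. 92. 95.]
50 55 [ 5.  3. 55.] [90. 89. 92.]
60 60 [ 8.  3. 65.] [91. 90. 93.]
70 56 [ 9.  4. 75.] [95. 94. 97.]
80 59 [ 8.  4. 85.] [94. 93. 96.]
s8.pkl plate 168 293
```

All the evidence agrees. The plate is always 168 mm above the reported TCP, the visible fingertips end about 30 mm above it, and they now stand on the 36 mm head with 6.7 mm reported. So the reported TCP is about 29 mm lower than the real fingertips, and I must go 29 mm lower than planned. Back to the handle.

Emit:
carry_out:
  motion: "0 0 0.03 0 0 0 0; 0 0 0.02 0 0 0 0; -0.004 0.002 0 0 0 -6.93 0; -0.004 0.002 0 0 0 -6.93 0; -0.004 0.002 0 0 0 -6.93 0; -0.004 0.002 0 0 0 -6.93 0; -0.004 0.002 0 0 0 -6.93 0; -0.004 0.002 0 0 0 -6.93 0; -0.004 0.002 0 0 0 -6.93 0; -0.004 0.002 0 0 0 -6.93 0; -0.004 0.002 0 0 0 -6.93 0; -0.004 0.002 0 0 0 -6.93 0; -0.004 0.002 0 0 0 -6.93 0; -0.004 0.002 0 0 0 -6.93 0; -0.004 0.001 0 0 0 -6.93 0; 0 0 0 0 0 0 0; 0 0 0 0 0 0 0"

```text
time_s: 19.13
ee_pos: [0.4498, -0.1863, 0.0544]
eef_rot: [3.142, -0.0, 0.043]
force: [0.8, 0.0, -0.1]
grip_width: 0.094
grip_force: 0.0
```

```bash
python3 - <<'E'
from meas import *
import pickle
c=ctrl.camera('scene'); pickle.dump(c,open('s9.pkl','wb')); P,d=cloud(c); x,y,z=np.moveaxis(P,-1,0)
m=(x>.485)&(x<.53)&(y>-.26)&(y<-.10)&(z>.008)&(z<.045); print('head',rect(P[m]),np.percentile(P[m]*1000,[1,99],axis=0).round(1).tolist())
h=(x>.25)&(x<.47)&(y>-.26)&(y<-.10)&(z>.022)&(z<.045); print('handle',line_fit(P[h][:,:2]))
o=ctrl.get_obs(); t=o['ee_pos']; print(o['grip_width'],o['force'],t,o['eef_rot'],o['time_s'])
q=(P-t)*1000; r=np.hypot(q[...,0],q[...,1]); s=(r<75)&(q[...,2]<60)&(P[...,2]>.045); print('finger low',np.sort(q[s][:,2])[:8].round(1))
E
```

```text
head ((504.25128173828125, -183.77967834472656), (32.98347854614258, 88.9080810546875), 2.561513900756836) [[488.2, -226.5, 9.0], [520.9, -140.1, 37.7]]
handle (array([ 0.38424747, -0.18633698]), array([-0.99987114, -0.01605329]))
0.09395320686971201 [ 0.18618602  0.24266159 -0.62970201] [ 0.44987612 -0.18636181  0.05433479] [ 3.14150540e+00 -1.89131103e-04  4.32473457e-02] 19.1833
finger low [28.5 29.8 30.7 31.6 32.6 32.6 33.2 33.5]
```

Emit:
carry_out:
  motion: "0 0 -0.03 0 0 0 0; 0 0 -0.025 0 0 0 0; 0 0 -0.012 0 0 0 0; 0 0 -0.006 0 0 0 0; 0 0 -0.003 0 0 0 0; 0 0 0 0 0 0 255; 0 0 0 0 0 0 255; 0 0 0 0 0 0 255; 0 0 0 0 0 0 255; 0 0 0 0 0 0 255; 0 0 0 0 0 0 255; 0 0 0 0 0 0 255; 0 0 0 0 0 0 255; 0 0 0 0 0 0 255; 0 0 0 0 0 0 255; 0 0 0 0 0 0 255; 0 0 0 0 0 0 255; 0 0 0 0 0 0 255"
  grip_force: 55

```text
time_s: 20.68
ee_pos: [0.4497, -0.1863, -0.0218]
eef_rot: [3.142, 0.0, 0.039]
force: [-0.2, -0.0, -0.3]
grip_width: 0.0233
grip_force: 55.0
```

Emit:
carry_out:
  motion: "0 0 0.01 0 0 0 255; 0 0 0.02 0 0 0 255; 0 0 0.02 0 0 0 255; 0.013 0.0123 0.01 0 0 0.2 255; 0.013 0.0123 0 0 0 0.2 255; 0.013 0.0123 0 0 0 0.2 255; 0.013 0.0123 0 0 0 0.2 255; 0.013 0.0123 0 0 0 0.2 255; 0.013 0.0123 0 0 0 0.2 255; 0.013 0.0123 0 0 0 0.2 255; 0.013 0.0123 0 0 0 0.2 255; 0.013 0.0123 0 0 0 0.2 255; 0.014 0.0123 0 0 0 0.2 255; 0 0 0 0 0 0 255; 0 0 0 0 0 0 255; 0 0 0 0 0 0 255"

```text
time_s: 22.02
ee_pos: [0.58, -0.0635, 0.0382]
eef_rot: [-3.141, 0.001, 0.074]
force: [-0.2, 0.2, -4.2]
grip_width: 0.0235
grip_force: 55.0
```

```bash
python3 - <<'E'
from tip import *
from meas import rect,line_fit
o=ctrl.get_obs(); e=o['ee_pos']; print(e,o['eef_rot'],o['grip_width'],o['force'],o['time_s'])
for n in ['scene','top']:
    c=ctrl.camera(n); pickle.dump(c,open(n[0]+'10.pkl','wb')); P,d=cloud(c)
    q=np.dstack([(P[...,:2]*1000-t[:2])@R,P[...,2]*1000])
    m=(abs(q[...,0]-28)<30)&(q[...,1]>-240)&(q[...,1]<-112)&(q[...,2]>50)&(q[...,2]<125)
    if m.sum()>5: print(n,'head',m.sum(),np.percentile(q[m],[1,50,99],axis=0).round(1).tolist())
    for a in range(-240,-115,15):
        s=m&(abs(q[...,1]-a)<7)
        if s.sum()>3: print(a,s.sum(),np.percentile(q[s],[3,97],axis=0).round(1).tolist())
    p=wedge(n[0]+'10.pkl',49,62,-140,-45); print('wedge butt',np.percentile(p[:,1],[0,2,5]),np.percentile(p[p[:,1]<-85][:,0],[3,97]))
    k=(q[...,0]<-70)&(q[...,0]>-260)&(abs(q[...,1]+172)<40)&(q[...,2]>50)&(q[...,2]<110)
    if k.sum(): print('handle z',[(a,np.percentile(q[k&(abs(q[...,0]-a)<10)][:,2],95).round(1)) for a in range(-210,-90,20) if (k&(abs(q[...,0]-a)<10)).sum()>3])
E
```

```text
[ 0.58003009 -0.06347531  0.03821308] [-3.14142445e+00  9.79827825e-04  7.37342381e-02] 0.023541376833111843 [-0.20576406  0.2480623  -4.24868084] 22.0167
scene head 710 [[-0.4, -217.2, 66.2], [35.4, -170.7, 92.4], [44.8, -128.3, 98.6]]
-210 91 [[16.9, -216.0, 75.0], [44.9, -203.4, 98.8]]
-195 92 [[17.5, -201.6, 72.7], [43.2, -188.9, 97.8]]
-180 127 [[-0.2, -186.3, 67.1], [42.9, -173.4, 97.9]]
-165 140 [[-0.4, -171.8, 67.4], [42.9, -158.4, 97.7]]
-150 86 [[19.1, -156.3, 75.0], [43.6, -143.3, 97.2]]
-135 135 [[15.0, -141.7, 67.7], [44.5, -128.2, 97.6]]
wedge butt [-103.88776163 -102.29063224 -101.09993007] [16.1413041  41.39490795]
handle z [(-210, np.float64(96.9)), (-190, np.float64(92.7)), (-170, np.float64(94.2)), (-110, np.float64(90.8))]
wedge butt [-100.24901611  -99.86369949  -95.8815025 ] [31.13687344 40.44815638]
```

Emit:
carry_out:
  motion: "0 0 -0.015 0 0 0 255; 0 0 -0.015 0 0 0 255; 0 0 -0.009 0 0 0 255; 0 0 -0.002 0 0 0 255; -0.0004 0.006 0 0 0 0 255; -0.0004 0.006 0 0 0 0 255; -0.0003 0.005 0 0 0 0 255; -0.0003 0.004 0 0 0 0 255; -0.0002 0.003 0 0 0 0 255; -0.0002 0.003 0 0 0 0 255; -0.0002 0.003 0 0 0 0 255"

```text
time_s: 23.03
ee_pos: [0.5788, -0.033, -0.0026]
eef_rot: [3.141, -0.0, 0.074]
force: [0.0, 0.5, -3.9]
grip_width: 0.0237
grip_force: 55.0
```

Emit:
carry_out:
  motion: "-0.0002 0.003 0 0 0 0 255; -0.0002 0.003 0 0 0 0 255"

```text
time_s: 23.2
ee_pos: [0.5783, -0.0271, -0.0027]
eef_rot: [-3.142, -0.0, 0.074]
force: [0.1, -0.8, -4.0]
grip_width: 0.0234
grip_force: 55.0
```

```bash
cat > look.py <<'E'
from tip import *
o=ctrl.get_obs(); print(o['ee_pos'],o['force'],o['time_s'])
c=ctrl.camera('scene'); pickle.dump(c,open('sx.pkl','wb')); P,d=cloud(c)
q=np.dstack([(P[...,:2]*1000-t[:2])@R,P[...,2]*1000])
p=wedge('sx.pkl',50,60,-140,80)
w=p[(p[:,0]>19)&(p[:,0]<45)]; print('wedge y range',np.percentile(w[:,1],[1,99]),len(w))
m=(abs(q[...,0]-28)<25)&(q[...,1]>-240)&(q[...,1]<-60)&(q[...,2]>30)&(q[...,2]<48); print('head front/side pts',np.percentile(q[m][:,1],[1,99]))
e=(q[...,2]>54)&(q[...,2]<66)&(abs(q[...,0])<70)&(q[...,1]>-40)&(q[...,1]<160)
for a in (-20,60,140):
    s=e&(abs(q[...,1]-a)<15)&(q[...,0]<-40); print(a,'exch -x edge',np.percentile(q[s][:,0],[2,5]).round(1))
k=(q[...,2]>36)&(q[...,2]<46)&(q[...,0]>20)&(q[...,1]>-30)&(q[...,1]<110); print('cheek +x edge corr',np.percentile((q[k][:,0]+q[k][:,1]/8),[90,97]).round(1))
E
python3 look.py
```

```text
[ 0.5782613  -0.02706093 -0.00271943] [ 0.05453324 -0.75445963 -3.9728238 ] 23.2
wedge y range [-139.65543245   34.62079719] 576
head front/side pts [-180.34490738  -60.33516001]
-20 exch -x edge [-55.5 -55.5]
60 exch -x edge [-57.8 -57.3]
140 exch -x edge [-55.3 -54.2]
cheek +x edge corr [338.4 361.1]
```

Emit:
carry_out:
  motion: "-0.0002 0.003 0 0 0 0 255; -0.0002 0.003 0 0 0 0 255; 0 0 0 0 0 0 255"

```text
time_s: 23.5
ee_pos: [0.5778, -0.021, -0.0028]
eef_rot: [3.142, 0.0, 0.074]
force: [-0.1, -0.9, -5.2]
grip_width: 0.024
grip_force: 55.0
```

Emit:
carry_out:
  motion: "0.0003 -0.004 0 0 0 0 255; 0.0002 -0.003 0 0 0 0 255; 0 0 0 0 0 0 255; -0.0002 0.003 0 0 0 0 255; -0.0002 0.003 0 0 0 0 255; -0.0002 0.003 0 0 0 0 255; -0.0002 0.0025 0 0 0 0 255"

```text
time_s: 24.08
ee_pos: [0.5774, -0.0166, -0.0028]
eef_rot: [3.141, 0.0, 0.074]
force: [-0.9, -3.4, -3.9]
grip_width: 0.0236
grip_force: 55.0
```

Emit:
carry_out:
  motion: "0.0003 -0.004 0 0 0 0 255; 0.0002 -0.003 0 0 0 0 255; 0 0 0 0 0 0 255; -0.0002 0.003 0 0 0 0 255; -0.0002 0.003 0 0 0 0 255; -0.0002 0.003 0 0 0 0 255; -0.0001 0.0015 0 0 0 0 255"

```text
time_s: 24.67
ee_pos: [0.5772, -0.013, -0.0028]
eef_rot: [3.141, 0.0, 0.074]
force: [-1.2, -3.2, -3.7]
grip_width: 0.0234
grip_force: 55.0
```

Emit:
carry_out:
  motion: "0.0003 -0.004 0 0 0 0 255; 0.0002 -0.003 0 0 0 0 255; 0 0 0 0 0 0 255; -0.0002 0.003 0 0 0 0 255; -0.0002 0.003 0 0 0 0 255; -0.0002 0.003 0 0 0 0 255; -0.0001 0.001 0 0 0 0 255"

```text
time_s: 25.25
ee_pos: [0.577, -0.01, -0.0028]
eef_rot: [3.141, 0.0, 0.074]
force: [-1.4, -3.5, -4.8]
grip_width: 0.0236
grip_force: 55.0
```

```bash
python3 look.py
```

```text
[ 0.57704865 -0.00996047 -0.00277613] [-1.40231675 -3.50397183 -4.81194489] 25.25
wedge y range [-138.27091883   51.12285005] 599
head front/side pts [-163.28681468  -60.67091251]
-20 exch -x edge [-58.2 -57.7]
60 exch -x edge [-59.7 -58.6]
140 exch -x edge [-58.2 -58. ]
cheek +x edge corr [337.8 361.4]
```

Emit:
carry_out:
  motion: "0.0003 -0.004 0 0 0 0 255; 0.0002 -0.003 0 0 0 0 255; 0 0 0 0 0 0 255; -0.0002 0.003 0 0 0 0 255; -0.0002 0.003 0 0 0 0 255; -0.0002 0.003 0 0 0 0 255"

```text
time_s: 25.8
ee_pos: [0.577, -0.0081, -0.0028]
eef_rot: [3.141, 0.0, 0.074]
force: [-1.2, -3.6, -4.0]
grip_width: 0.0238
grip_force: 55.0
```

Emit:
carry_out:
  motion: "0.0003 -0.004 0 0 0 0 255; 0.0002 -0.003 0 0 0 0 255; 0 0 0 0 0 0 255; -0.0002 0.003 0 0 0 0 255; -0.0002 0.003 0 0 0 0 255; -0.0002 0.003 0 0 0 0 255; 0 0.0005 0 0 0 0 255"

```text
time_s: 26.38
ee_pos: [0.5769, -0.007, -0.0026]
eef_rot: [3.139, 0.0, 0.073]
force: [-2.3, -15.5, -5.1]
grip_width: 0.0233
grip_force: 55.1
```

Emit:
carry_out:
  motion: "0.0003 -0.004 0 0 0 0 255; 0.0002 -0.003 0 0 0 0 255; 0 0 0 0 0 0 255; 0 0 0 0 0 0 255"

```text
time_s: 26.72
ee_pos: [0.5775, -0.0126, -0.0028]
eef_rot: [-3.141, -0.0, 0.074]
force: [-1.2, 0.4, -4.8]
grip_width: 0.0238
grip_force: 55.0
```

```bash
python3 look.py
```

```text
[ 0.57748364 -0.01261932 -0.00278311] [-1.18547107  0.38646259 -4.80375471] 26.7167
wedge y range [-138.19080565   54.13324528] 592
head front/side pts [-165.44505645  -60.23291679]
-20 exch -x edge [-56.9 -56.6]
60 exch -x edge [-60.4 -59.5]
140 exch -x edge [-59.9 -58.3]
cheek +x edge corr [340.2 362.5]
```

Emit:
carry_out:
  motion: "-0.0002 0.003 0 0 0 0 255; -0.0002 0.003 0 0 0 0 255; 0 0 0 0 0 0 255"

```text
time_s: 27.02
ee_pos: [0.5771, -0.0072, -0.0027]
eef_rot: [3.14, -0.0, 0.074]
force: [0.7, -6.7, -6.2]
grip_width: 0.0236
grip_force: 55.0
```

Emit:
carry_out:
  motion: "0.0002 -0.003 0 0 0 0 255; 0.0002 -0.003 0 0 0 0 255; 0 0 0 0 0 0 255; 0 0 0 0 0 0 255; -0.0002 0.0032 0 0 0 0 255; -0.0002 0.0032 0 0 0 0 255; 0 0 0 0 0 0 255"

```text
time_s: 27.6
ee_pos: [0.5771, -0.0071, -0.0027]
eef_rot: [3.14, 0.0, 0.074]
force: [-0.5, -8.9, -5.1]
grip_width: 0.0235
grip_force: 55.0
```

Emit:
carry_out:
  motion: "0.0004 -0.006 0 0 0 0 255; 0.0008 -0.012 0 0 0 0 255; 0.001 -0.016 0.005 0 0 0 255; 0 -0.004 0.02 0 0 0 255; -0.013 -0.0155 0.015 0 0 0 255; -0.013 -0.0155 0 0 0 0 255; -0.013 -0.0155 0 0 0 0 255; -0.013 -0.0155 0 0 0 0 255; -0.013 -0.0155 0 0 0 0 255; -0.013 -0.0155 0 0 0 0 255; -0.013 -0.0155 0 0 0 0 255; -0.013 -0.0155 0 0 0 0 255; -0.013 -0.015 0 0 0 0 255; -0.013 -0.015 0 0 0 0 255; 0 0 0 0 0 0 255; 0 0 0 0 0 0 255"

```text
time_s: 28.93
ee_pos: [0.449, -0.1993, 0.0374]
eef_rot: [-3.142, -0.0, 0.072]
force: [1.0, 1.4, -3.6]
grip_width: 0.0237
grip_force: 55.0
```

```bash
python3 look.py; python3 - <<'E'
from tip import *
for f in ['top','t3.pkl','top0.pkl']:
    c=ctrl.camera('top') if f=='top' else pickle.load(open(f,'rb'))
    if f=='top': im=cv2.resize(c['pixels'][150:240,170:320],None,fx=5,fy=5,interpolation=cv2.INTER_CUBIC); cv2.imwrite('pics/end.png',im[...,::-1])
    P,d=cloud(c); q=np.dstack([(P[...,:2]*1000-t[:2])@R,P[...,2]*1000])
    m=(q[...,2]>55)&(q[...,2]<65)&(q[...,1]>-33)&(q[...,1]<152)&(abs(q[...,0]+22)<45)
    L=[];H=[]
    for a in range(-28,150,8):
        s=m&(abs(q[...,1]-a)<4); x=q[s][:,0]
        if len(x)>10: L.append((a,np.sort(x)[1]));H.append((a,x.min()/2+x.max()/2))
    print(f,'edge fit',np.polyfit(*np.array(L).T,1),'mid fit',np.polyfit(*np.array(H).T,1))
E
```

```text
[ 0.44897185 -0.19925989  0.03743102] [ 0.97800596  1.35369555 -3.56242073] 28.9333
wedge y range [-70.6653787   55.62551003] 353
head front/side pts [-69.52272728 -60.07065472]
-20 exch -x edge [-58.9 -58.2]
60 exch -x edge [-60.2 -58.9]
140 exch -x edge [-58.4 -57.9]
cheek +x edge corr [340.  361.4]
top edge fit [-4.02703981e-05 -5.92039370e+01] mid fit [ -0.03865597 -18.78668583]
t3.pkl edge fit [ 1.55111537e-02 -5.79420297e+01] mid fit [ -0.03206021 -18.5907202 ]
top0.pkl edge fit [ 1.15064338e-02 -5.76235904e+01] mid fit [-5.64896346e-03 -2.14510525e+01]
```

View pics/end.png

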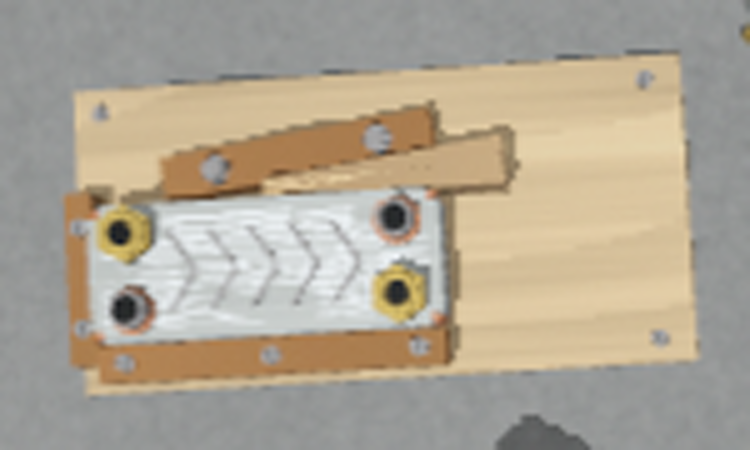

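The picture shows the wedge seated between cheek and exchanger (butt at crop (512,158)) and the exchanger parallel and tight on the fence. I lay the mallet down.

Emit:
carry_out:
  motion: "0 0 -0.025 0 0 0 255; 0 0 -0.02 0 0 0 255; 0 0 -0.008 0 0 0 255; 0 0 -0.003 0 0 0 255; 0 0 -0.002 0 0 0 255; 0 0 -0.0012 0 0 0 255; 0 0 0 0 0 0 255"

```text
time_s: 29.62
ee_pos: [0.4498, -0.1985, -0.0213]
eef_rot: [3.141, -0.001, 0.074]
force: [0.3, -0.1, -3.3]
grip_width: 0.0238
grip_force: 55.0
```

Emit:
carry_out:
  motion: "0 0 -0.0006 0 0 0 255; 0 0 0 0 0 0 0; 0 0 0 0 0 0 0; 0 0 0 0 0 0 0; 0 0 0 0 0 0 0; 0 0 0 0 0 0 0; 0 0 0 0 0 0 0; 0 0 0 0 0 0 0; 0 0 0 0 0 0 0; 0 0 0.02 0 0 0 0; 0 0 0.03 0 0 0 0; 0 0 0.04 0 0 0 0; 0 0 0.04 0 0 0 0; 0 0 0 0 0 0 0; 0 0 0 0 0 0 0; 0 0 0 0 0 0 0"

```text
time_s: 30.95
ee_pos: [0.4489, -0.1982, 0.1067]
eef_rot: [-3.141, 0.001, 0.074]
force: [-0.1, -0.4, -0.3]
grip_width: 0.0941
grip_force: 0.0
```

```bash
python3 - <<'E'
from meas import *
c=ctrl.camera('scene'); P,d=cloud(c); x,y,z=np.moveaxis(P,-1,0)
m=(x>.485)&(x<.53)&(y>-.27)&(y<-.10)&(z>.008)&(z<.08); print('head',rect(P[m]),np.percentile(P[m]*1000,[1,99],axis=0).round(1).tolist())
h=(x>.25)&(x<.47)&(y>-.27)&(y<-.10)&(z>.02)&(z<.06); print('handle',np.percentile(P[h][:,2],[50,97]))
o=ctrl.get_obs(); print(o['ee_pos'],o['grip_width'],o['force'],o['time_s'])
E
```

```text
head ((504.2929382324219, -194.5138397216797), (33.79978942871094, 90.05517578125), 4.075387001037598) [[488.1, -237.4, 9.7], [522.9, -150.0, 37.5]]
handle [0.03080868 0.03446287]
[ 0.44865172 -0.19806692  0.10616488] 0.09425213594576175 [-0.03289643 -0.09613297  0.10956769] 31.0
```

The mallet lies flat on the bench at (0.50, −0.19), clear of the cradle, and the hand is free. I'm handing in.

```bash
python3 -c "
from station import ctrl
print(ctrl.hand_in())"
```

```text
the job is handed in; nothing more can be done
None
```

I handed the job in at 31 s; no verdict came back, but by my measurements the wedge is seated about 90 mm in, the exchanger sits flush on the fence, and the mallet lies on the bench clear of the cradle. One tap late in the drive read 15.5 N at the wrist, above the roughly 12 N guide, and the wedge did not move under the two lighter taps after it (6.7 and 8.9 N). The reported TCP was about 29 mm lower than the real fingertips, so the first tries at gripping the mallet closed on air.

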